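# Close the water bath's wells with the lids that fit

## Task

Close the emptied water bath for the night: set on each of its three open wells the lid made for it, so that every lid sits centred and flat on its plate with its spigot down in the hole. Set the lids down rather than dropping them, and leave the small odd lid that fits none of the wells, the microplates, the power adapter and the jar where they are.

Things in the scene. Friction and masses are not known exactly. Their poses are not given: they have to be found in the camera images.
- lid_small: Loose steel lid on the bench: flange 76 mm across, 4 mm thick; central upright black round knob 24 mm across, 34 mm tall; below the flange a spigot 42 mm across, 8 mm deep, on which it stands. Origin: centre of the spigot's underside; z up (flange underside at z = 8 mm, flange top 12 mm, knob 12 to 46 mm).
- lid_medium: Loose steel lid on the bench: flange 98 mm across, 4 mm thick; central upright black round knob 24 mm across, 34 mm tall; below the flange a spigot 64 mm across, 8 mm deep, on which it stands. Origin: centre of the spigot's underside; z up (flange underside at z = 8 mm, flange top 12 mm, knob 12 to 46 mm).
- lid_large: Loose steel lid on the bench: flange 120 mm across, 4 mm thick; central upright black round knob 24 mm across, 34 mm tall; below the flange a spigot 86 mm across, 8 mm deep, on which it stands. Origin: centre of the spigot's underside; z up (flange underside at z = 8 mm, flange top 12 mm, knob 12 to 46 mm).
- lid_odd: Loose lid of the same make but with a flange only 52 mm across (spigot 36 mm across); it belongs to another machine, is smaller than every well's hole and stays on the bench. Same heights, knob and origin as the other lids.
- well_small: Fixed aluminium deck plate, 139 x 139 x 40 mm, with an open round well 58 mm across, 34 mm deep, at its centre, for the lid with the 76 mm flange. Three such plates lie in a row in the bath's beige surround (178 x 462 x 38 mm). Origin: on the bench under the well's centre; z up, y along the row. A seated lid's origin is 32 mm above this; 8 mm play all round.
- well_medium: Fixed aluminium deck plate, 139 x 139 x 40 mm, with an open round well 80 mm across, 34 mm deep, at its centre, for the lid with the 98 mm flange. Three such plates lie in a row in the bath's beige surround (178 x 462 x 38 mm). Origin: on the bench under the well's centre; z up, y along the row. A seated lid's origin is 32 mm above this; 8 mm play all round.
- well_large: Fixed aluminium deck plate, 139 x 139 x 40 mm, with an open round well 102 mm across, 34 mm deep, at its centre, for the lid with the 120 mm flange. Three such plates lie in a row in the bath's beige surround (178 x 462 x 38 mm). Origin: on the bench under the well's centre; z up, y along the row. A seated lid's origin is 32 mm above this; 8 mm play all round.
- plates: Bystander: stack of four pinkish microplates, loose, 85 x 127 x 58 mm. Origin: centre of the underside; y along the long side.
- adapter: Bystander: black power adapter lying loose on the bench, 150 x 62 x 36 mm. Origin: centre of the underside; x along the long side.
- jar: Bystander: loose closed jar, 56 mm across, 85 mm tall, beside the bath. Origin: centre of the underside.
Not all that is in view belongs to the job. Leave any pink or purple look-alike of the lid_large alone.

How it is judged:
By the outcome, as a careful person would: the job done as asked, in the order asked, and still so for the second after the job is handed in, with the robot touching nothing.
It also fails if it takes over 83 s, if anything falls off the work surface, if the arm or the gripper's body presses on something with over 40 N, if the wrist force passes 120 N, or if a joint passes its speed limit or range.

## Robot

A 6-joint arm with a two-finger parallel gripper is mounted at the origin on the work surface. World frame = base frame: x ahead of the robot, y to its left, z up, the work surface at z = 0. Lengths are in mm, angles in rad, forces in N, time in s.
With the tool pointing down it reaches from about 325 to 750 mm from the base axis. Payload 7.6 kg.
Tool frame: the origin (TCP) lies on the centre line of the jaws, within the pads' length; the fingertips stand 17 mm ahead of it and the grasp point (between the pads) lies 2 mm behind it; z points along the fingers, y is the line along which they close (so a half turn about z gives the same grasp; the last joint's range is limited). The gripper opens to 85 mm and grips with 20 to 120 N. Pads are 22 mm wide; open, the fingers measure 114 mm over their backs; the gripper's body (76 mm by 85 mm) begins 54 mm behind the grasp point. The pads swing forward as they close: fully open they stand 13 mm farther back than shut.
Start: joints at [1.237, 0.052, 1.401, -0, 1.689, -0.07], TCP at [136.876, 506.862, 248.323] pointing down, gripper open.
Joint ranges: [-2.9, 2.9], [-0.91, 2.17], [0.12, 2.37], [-1.06, 4.2], [0.26, 2.73], [-2.93, 2.93]. Speed limits (rad/s): [2.57, 2.57, 3.01, 3.14, 3.14, 3.14].

## Interface

Orientations are given as a unit quaternion [w, x, y, z].
In Python, from rig import robot gives the robot as it stands. The module is installed in compiled form; this text tells all that it offers.
- The arm moves only by the tool move_arm, never from a script. Its argument "commands" is a list that holds one entry, the list of rows, each a list of 7 numbers: the finger opening in mm, from 0 to 85.4, then the shift along the tool's x, y, z in mm, then the turn, a rotation vector about the tool's x, y, z in rad. A call has 1 to 5 rows; each row shifts and turns the commanded pose from where the row before left it, along the tool's axes as they then stand; what a row does not reach is not made up. A row lasts 1/8 s, in which the tool goes at most 62.5 mm and 10.7 degrees, less where a joint would pass 70% of its speed; a pose out of reach is approached as far as the arm can. A call with a gripper value outside its range is refused whole. The fingers move at their own pace and stop on an object; "force" is the grip in N (left out, the last holds). Time passes only in rows, so rows that do not move let the fingers close. It gives the time, the measured TCP pose, the force, the opening and the grip force at its end, in the units of the state.
- robot.state(): the state, without advancing time (a new reading comes with each control period).
- robot.snapshot(name): name is "scene" or "side" or "wrist"; returns the picture (400x640x3 uint8, red, green, blue); there is no depth.
- robot.camera_params(name): a dict with "fovy" (degrees; the focal length in pixels is half the picture's height over the tangent of half this angle, whatever the lens; pixels are square), "cx", "cy" (the principal point, pixels), "T" (4x4, takes a point from camera to world coordinates); the wrist camera has in their place "T_tool_cam" (4x4, takes a point from camera to tool coordinates, whose origin is the TCP and whose axes are the flange's). Camera axes: x right, y down, z forward; pixel columns grow to the right and rows downward; lengths in mm; the calibration is good to about 2 mm. A picture is of the moment at which its call begins: read the wrist's pose just before it. camera_params takes no time and is no camera call.
- robot.sign_off(): hands the job in; it is judged then, once.
The state is a dict: "clock": time; "q": joint angles; "joint_velocities": joint speeds; "tau": joint torques, N m; "position": TCP position; "tool_rot": TCP orientation; "contact_force": force on the tool from outside, world axes, zero at the start; "torque": the same for the moment, N m; "grip_width": finger opening in mm; "grip_force": force on a finger pad.
Only numpy, scipy, OpenCV 4.12 (cv2) and the standard library are available. Lean on these libraries where they do the work, as an engineer would, in place of code of your own. Each camera call takes 0.05 s, during which the arm holds its last target. There are 200 camera calls.

## Working session

There is one attempt and no reset: what is moved stays moved. The work goes in short steps, Python scripts to look and compute and a tool call to move; the robot and the scene stay as the last step left them, time stands still between calls to the robot, and variables do not carry over. Pictures are saved under pics/ and viewed, at most 14 in all, crops included, and the job is handed in when it is done.

Besides the shell and the picture viewer there is one more tool, called in YAML: its name, and indented under it one key for each argument. move_arm: Moves the arm, as the interface text tells. Its arguments: {"type":"object","properties":{"commands":{"type":"array","items":{"type":"array","items":{"type":"array","items":{"type":"number"}}}},"force":{"type":"number"}},"required":["commands"]}

```bash
mkdir -p pics
python3 - <<'E'
from rig import robot
import cv2,numpy as np
s=robot.state();print({k:np.round(v,3).tolist() for k,v in s.items()})
for n in("scene","side","wrist"):
    im=robot.snapshot(n);cv2.imwrite(f"pics/{n}0.png",im[:,:,::-1])
    print({k:np.round(v,3).tolist() for k,v in robot.camera_params(n).items()})
E
```

```text
{'clock': 0.0, 'q': [1.237, 0.053, 1.402, -0.0, 1.689, -0.07], 'joint_velocities': [0.0, -0.0, -0.0, 0.001, -0.001, -0.001], 'tau': [-0.0, -38.167, -36.018, -0.0, 0.006, 0.0], 'position': [136.794, 506.579, 247.472], 'tool_rot': [-0.0, 0.132, 0.991, -0.001], 'contact_force': [0.204, 0.257, 0.073], 'torque': [-0.038, 0.011, 0.004], 'grip_force': 0.0, 'grip_width': 85.739}
{'fovy': 46.604, 'cx': 320.673, 'cy': 204.863, 'T': [[-0.73, 0.54, -0.419, 1061.106], [0.683, 0.578, -0.446, 687.011], [0.001, -0.612, -0.791, 1183.753], [0.0, 0.0, 0.0, 1.0]]}
{'fovy': 50.469, 'cx': 321.588, 'cy': 193.837, 'T': [[-0.895, -0.23, 0.382, -156.257], [-0.446, 0.462, -0.767, 1279.102], [0.0, -0.856, -0.516, 839.578], [0.0, 0.0, 0.0, 1.0]]}
{'fovy': 67.041, 'cx': 318.498, 'cy': 199.229, 'T_tool_cam': [[0.0, -0.964, -0.265, 66.863], [1.0, 0.0, -0.001, 0.898], [0.001, -0.265, 0.964, -125.505], [0.0, 0.0, 0.0, 1.0]]}
```

View pics/scene0.png

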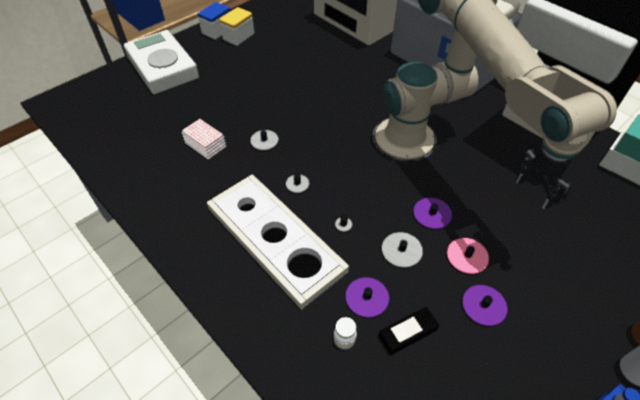

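View pics/side0.png

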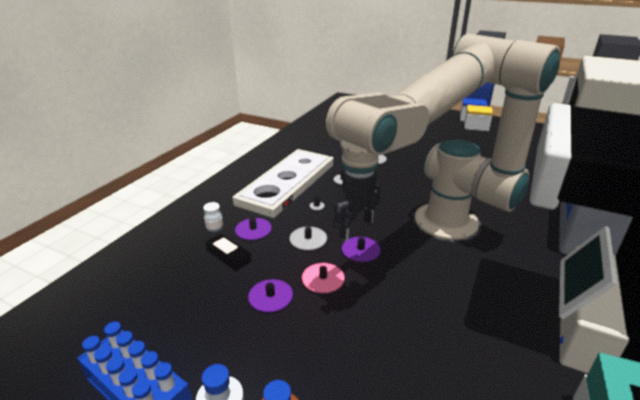

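The scene shows four steel discs at (264,139), (297,183), (343,224) and (402,249), and the wells at (247,204), (274,232) and (304,263). By apparent size (402,249) should be the large lid and (343,224) the odd one. The purple and pink discs are look-alikes. Next I measure the sizes and crop to confirm.

```bash
cat > h.py <<'E'
from rig import robot
import cv2,numpy as np
def ray(n,px,z,T=None):
    c=robot.camera_params(n);f=200/np.tan(np.radians(c["fovy"]/2))
    T=np.array(c["T"]) if T is None else T
    px=np.atleast_2d(px).astype(float)
    d=np.c_[(px[:,0]-c["cx"])/f,(px[:,1]-c["cy"])/f,np.ones(len(px))]@T[:3,:3].T
    o=T[:3,3];return (o+d*((z-o[2])/d[:,2])[:,None])[:,:2]
def circ(p):
    (c,w,a)=cv2.fitEllipse(p.astype(np.float32));return np.round(c,1),np.round(w,1)
def blob(mask,seed):
    n,l,st,_=cv2.connectedComponentsWithStats(mask.astype(np.uint8))
    y0,x0=np.nonzero(mask);i=np.argmin((x0-seed[0])**2+(y0-seed[1])**2)
    m=(l==l[y0[i],x0[i]]).astype(np.uint8)
    c=max(cv2.findContours(m,0,2)[0],key=cv2.contourArea);return cv2.convexHull(c)[:,0,:]
E
python3 - <<'E'
from h import *
im=robot.snapshot("scene")
big=cv2.resize(im,None,fx=4,fy=4,interpolation=cv2.INTER_CUBIC);g=big.max(2)
cv2.imwrite("pics/crop1.png",cv2.resize(im[110:310,180:450],None,fx=2.9,fy=2.9,interpolation=2)[:,:,::-1])
f=lambda h:(h+.5)/4-.5
for nm,s in dict(A=(264,143),B=(297,188),C=(343,228),D=(402,257)).items():
    h=blob(g>85,(s[0]*4,s[1]*4));print(nm,circ(ray("scene",f(h),11)),f(h.mean(0)))
for nm,s in dict(w1=(247,204),w2=(274,232),w3=(304,263)).items():
    h=blob(g<110,(s[0]*4,s[1]*4));print(nm,circ(ray("scene",f(h),40)),len(h))
from scipy.spatial.transform import Rotation as R
h=blob((g>120),(230*4,200*4)); print("surround",cv2.minAreaRect(ray("scene",f(h),39).astype(np.float32)))
for nm,s in dict(j=(345,333),ad=(408,329),pl=(204,139)).items():print(nm,ray("scene",s,40))
E
```

```text
A (array([ 384.5, -330.9]), array([101.7, 104.1])) [263.60174419 140.04360465]
B (array([433.4, -95.7]), array([79.4, 81.6])) [296.23928571 183.89642857]
C (array([438.7, 126.6]), array([54.4, 56.3])) [341.72794118 224.66176471]
D (array([375.8, 310.6]), array([122.9, 124.9])) [402.609375   249.61979167]
w1 (array([ 623.1, -118.5]), array([48.8, 50.5])) 29
w2 (array([627.4,  21.5]), array([71.1, 73.8])) 37
w3 (array([631.2, 161.3]), array([93.9, 96.5])) 44
surround ((627.3221435546875, 21.148361206054688), (466.19805908203125, 181.8704376220703), 88.35930633544922)
j [[693.52686802 388.07868851]]
ad [[567.12825687 491.55175438]]
pl [[ 553.98860141 -449.33391905]]
```

View pics/crop1.png

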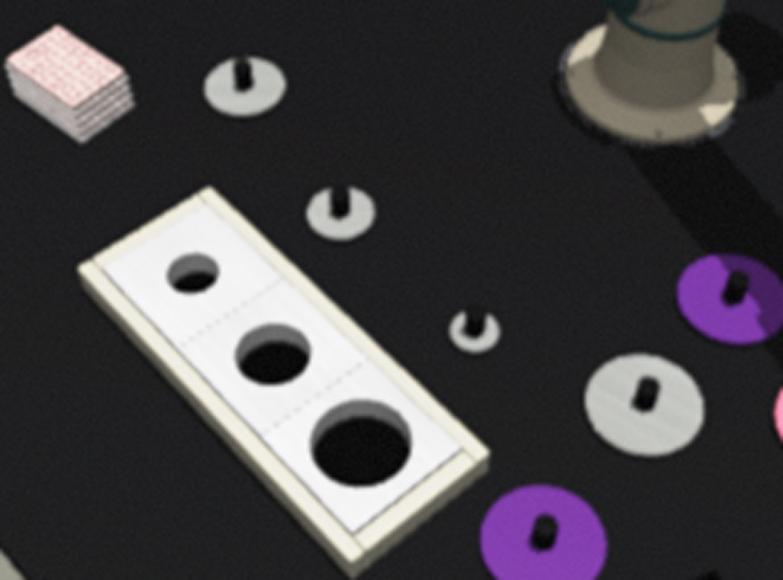

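Crop confirms: D (402,249) measures about 123 mm, so it is lid_large. A (264,139) at about 102 mm is lid_medium and B (297,183) at about 80 mm is lid_small. C (343,224) at about 55 mm is the odd lid, which stays. All four are steel; the purple and pink discs stay where they are. Going to D.

move_arm:
  commands:
    - [[60, -47, -21, 16, 0, 0, 0], [60, -47, -21, 16, 0, 0, 0], [60, -47, -21, 16, 0, 0, 0], [60, -47, -21, 16, 0, 0, 0], [60, -47, -21, 16, 0, 0, 0]]
  force: 50

```text
clock: 0.82
position: [337.4, 343.0, 167.8]
tool_rot: [0.0, 0.131, 0.991, 0.0]
contact_force: [0.1, 0.6, 0.2]
grip_width: 59.8
grip_force: 0.0
```

move_arm:
  commands:
    - [[60, -47, -21, 16, 0, 0, 0], [60, 0, 0, 0, 0, 0, 0], [60, 0, 0, 0, 0, 0, 0]]

```text
clock: 1.2
position: [376.1, 311.9, 152.4]
tool_rot: [-0.0, 0.132, 0.991, 0.0]
contact_force: [-0.7, 0.5, -0.3]
grip_width: 60.3
grip_force: 0.0
```

```bash
cat >> h.py <<'E'
from scipy.spatial.transform import Rotation as R
def tool():
    s=robot.state();w,x,y,z=s["tool_rot"];T=np.eye(4)
    T[:3,:3]=R.from_quat([x,y,z,w]).as_matrix();T[:3,3]=s["position"];return T,s
def to(x,y,z):
    T,s=tool();d=T[:3,:3].T@(np.array([x,y,z])-T[:3,3]);print("t",s["clock"],"pos",np.round(s["position"],1),"rot",np.round(s["tool_rot"],3),"w",s["grip_width"],"F",np.round(s["contact_force"],1),"delta tool",np.round(d,1))
def wrist(name):
    T,_=tool();im=robot.snapshot("wrist");cv2.imwrite(f"pics/{name}.png",im[:,:,::-1])
    return im,T@np.array(robot.camera_params("wrist")["T_tool_cam"])
E
python3 - <<'E'
from h import *
to(375.8,310.6,33)
im,T=wrist("w1")
g=im.max(2);sat=im.max(2).astype(int)-im.min(2)
m=(g>85)&(sat<40)
n,l,st,c=cv2.connectedComponentsWithStats(m.astype(np.uint8))
for i in range(1,n):
    if st[i,4]>1500:
        h=blob(l==i,c[i]);print(st[i],c[i],circ(ray("wrist",h,12,T)))
# side check
s=robot.snapshot("side");cv2.imwrite("pics/side1.png",s[:,:,::-1]);big=cv2.resize(s,None,fx=4,fy=4,interpolation=2);g=big.max(2);f=lambda h:(h+.5)/4-.5
for nm,q in dict(w1=(305,161),w2=(287,175),w3=(267,191)).items():
    h=blob(g<110,(q[0]*4,q[1]*4));print(nm,circ(ray("side",f(h),40)))
E
```

```text
t 1.2 pos [376.1 311.9 152.4] rot [-0.     0.132  0.991  0.   ] w 60.26839909989521 F [-0.7  0.5 -0.3] delta tool [ -0.2  -1.4 119.4]
[  238    62   189   192 15560] [325.24530848 177.43907455] (array([347.2, 336.2]), array([152.3, 197.5]))
w1 (array([ 195.8, -607.2]), array([1908.9, 4031.4]))
w2 (array([610.3,  43.1]), array([16.6, 28.3]))
w3 (array([613.7, 180.9]), array([39.9, 74.5]))
```

View pics/w1.png

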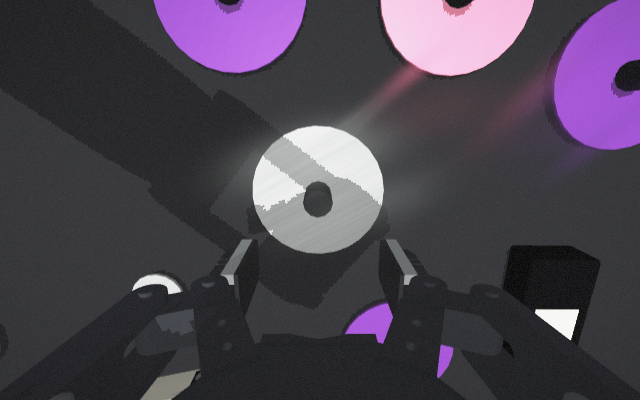

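The wrist view shows the large steel lid centred near (318,189), between purple and pink look-alikes at the top and left of the jaws. My mask caught the reflection, so I refit with a higher threshold.

Run:
```python
from h import *
T,_=tool();T=T@np.array(robot.camera_params("wrist")["T_tool_cam"])
im=cv2.imread("pics/w1.png");g=cv2.medianBlur(im,5).max(2);sat=im.max(2).astype(int)-im.min(2)
for t in(100,115,130):
    h=blob((g>t)&(sat<30),(318,235));print(circ(ray("wrist",h,12,T)),circ(h))
to(375.8,310.6,33)
```

```text
(array([373.2, 315.2]), array([116.5, 131.5])) (array([320.1, 184.5]), array([127.3, 143.9]))
(array([375.9, 312.5]), array([119.1, 119.9])) (array([317.6, 188.8]), array([128.1, 131.4]))
(array([376. , 312.4]), array([118.9, 119.6])) (array([317.6, 189. ]), array([127.9, 131.1]))
t 1.3 pos [375.7 312.6 152.8] rot [0.    0.131 0.991 0.   ] w 60.15072180041508 F [-0.1 -0.3 -0.8] delta tool [ -0.6  -2.  119.8]
```

Lid is at (376,312), directly below. Descend, then grip.

move_arm:
  commands:
    - [[60, 0, 0, 40, 0, 0, 0], [60, 0, 0, 40, 0, 0, 0], [60, 0, 0, 27, 0, 0, 0], [60, 0, 0, 12, 0, 0, 0], [60, 0, 0, 0, 0, 0, 0]]

```text
clock: 1.92
position: [375.9, 312.2, 33.4]
tool_rot: [-0.0, 0.131, 0.991, -0.0]
contact_force: [0.7, -0.4, 0.1]
grip_width: 60.2
grip_force: 0.0
```

move_arm:
  commands:
    - [[15, 0, 0, 0, 0, 0, 0], [15, 0, 0, 0, 0, 0, 0], [15, 0, 0, 0, 0, 0, 0], [15, 0, 0, 0, 0, 0, 0], [15, 0, 0, 0, 0, 0, 0]]
  force: 50

```text
clock: 2.55
position: [377.0, 312.2, 34.7]
tool_rot: [0.001, 0.132, 0.991, 0.001]
contact_force: [-0.7, -0.6, 6.5]
grip_width: 22.8
grip_force: 49.1
```

Gripped. Lift.

move_arm:
  commands:
    - [[15, 0, 0, -10, 0, 0, 0], [15, 0, 0, -30, 0, 0, 0], [15, 0, 0, -40, 0, 0, 0], [15, 0, 0, -20, 0, 0, 0], [15, 0, 0, 0, 0, 0, 0]]

```text
clock: 3.18
position: [376.9, 312.1, 134.9]
tool_rot: [0.001, 0.132, 0.991, 0.001]
contact_force: [-1.2, -0.7, -3.0]
grip_width: 23.1
grip_force: 49.4
```

Run:
```python
from h import *
to(631.2,161.3,134)
```

```text
t 3.175 pos [376.9 312.1 134.9] rot [0.001 0.132 0.991 0.001] w 23.05471530270196 F [-1.2 -0.7 -3. ] delta tool [-284.9  -79.2    1.3]
```

move_arm:
  commands:
    - [[15, -40, -26, 0, 0, 0, 0], [15, -45, -26, 0, 0, 0, 0], [15, -40, -26, 0, 0, 0, 0], [15, 0, 0, 0, 0, 0, 0], [15, 0, 0, 0, 0, 0, 0]]

```text
clock: 3.8
position: [475.8, 203.7, 131.8]
tool_rot: [-0.001, 0.132, 0.991, -0.0]
contact_force: [-0.5, -0.2, -3.7]
grip_width: 22.6
grip_force: 49.6
```

Run:
```python
from h import *
im,T=wrist("w2")
to(631.2,161.3,134)
```

```text
t 3.85 pos [475.7 204.2 132.2] rot [-0.001  0.131  0.991 -0.   ] w 22.273431964586315 F [-0.3 -0.3 -3.4] delta tool [-161.3   -0.9   -2.1]
```

View pics/w2.png

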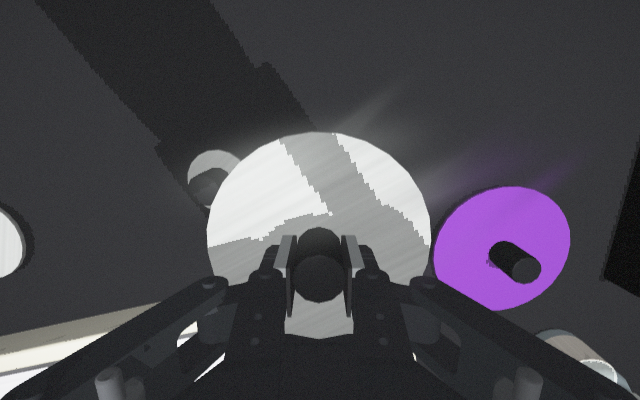

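The held lid is straight in the jaws (knob near (318,265)). The bath is hidden below the gripper. I'll do a quick threshold check of the well centres in the first scene picture.

Run:
```python
from h import *
im=cv2.imread("pics/scene0.png");big=cv2.resize(im,None,fx=4,fy=4,interpolation=2);g=big.max(2);f=lambda h:(h+.5)/4-.5
for t in(140,165,190):
  for s in((247,204),(274,232),(304,263)):
    h=blob(g<t,(s[0]*4,s[1]*4));print(t,*circ(ray("scene",f(h),40)))
to(631.5,161.5,134)
```

```text
140 [ 622.7 -119.2] [52.6 53.4]
140 [626.8  20.6] [74.7 76.4]
140 [630.6 160.5] [97.3 98.6]
165 [ 622.5 -119.6] [55.  55.3]
165 [626.7  20.3] [77.  77.8]
165 [630.5 160.3] [ 99.2 100. ]
190 [ 622.3 -120. ] [56.9 57.6]
190 [626.5  20.1] [79.  79.7]
190 [630.3 160.1] [101.2 101.7]
t 3.85 pos [475.7 204.2 132.2] rot [-0.001  0.131  0.991 -0.   ] w 22.273431964586315 F [-0.3 -0.3 -3.4] delta tool [-161.6   -0.6   -2.1]
```

move_arm:
  commands:
    - [[15, -40, -1, 0, 0, 0, 0], [15, -45, 0, 0, 0, 0, 0], [15, -45, 0, 0, 0, 0, 0], [15, -31, 0, 0, 0, 0, 0], [15, 0, 0, 0, 0, 0, 0]]

```text
clock: 4.47
position: [632.2, 161.2, 131.9]
tool_rot: [-0.001, 0.131, 0.991, -0.0]
contact_force: [0.4, 1.1, -3.4]
grip_width: 22.4
grip_force: 49.8
```

Run:
```python
from h import *
im=robot.snapshot("scene");cv2.imwrite("pics/s2.png",cv2.resize(im[170:310,190:390],None,fx=3.5,fy=3.5,interpolation=2)[:,:,::-1])
to(630.5,160.8,66)
```

```text
t 4.525 pos [631.3 161.7 132.1] rot [-0.001  0.131  0.991 -0.   ] w 22.359984182495708 F [ 0.2  0.2 -3.1] delta tool [ 0.5 -1.  66.1]
```

View pics/s2.png

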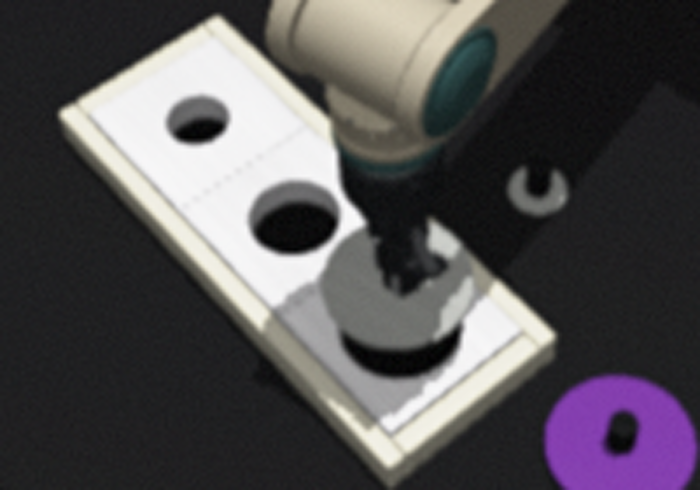

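The lid hangs level just above the large well (crop near (400,290)). Lower it gently.

move_arm:
  commands:
    - [[15, 0, -1, 25, 0, 0, 0], [15, 0, 0, 20, 0, 0, 0], [15, 0, 0, 10, 0, 0, 0], [15, 0, 0, 6, 0, 0, 0], [15, 0, 0, 0, 0, 0, 0]]

```text
clock: 5.15
position: [631.5, 160.0, 72.4]
tool_rot: [-0.0, 0.131, 0.991, 0.0]
contact_force: [0.9, 0.2, -3.0]
grip_width: 22.7
grip_force: 49.8
```

move_arm:
  commands:
    - [[15, 0, 0, 2, 0, 0, 0], [15, 0, 0, 1, 0, 0, 0], [15, 0, 0, 0, 0, 0, 0]]

```text
clock: 5.52
position: [631.6, 159.9, 69.5]
tool_rot: [0.0, 0.132, 0.991, 0.0]
contact_force: [-0.7, -0.4, -4.1]
grip_width: 22.4
grip_force: 49.8
```

move_arm:
  commands:
    - [[15, 0, 0, 1, 0, 0, 0], [15, 0, 0, 1, 0, 0, 0], [15, 0, 0, 0.5, 0, 0, 0], [15, 0, 0, 0, 0, 0, 0]]

```text
clock: 6.02
position: [631.5, 159.9, 66.8]
tool_rot: [0.0, 0.131, 0.991, 0.0]
contact_force: [0.0, -0.0, -3.0]
grip_width: 22.3
grip_force: 50.0
```

move_arm:
  commands:
    - [[15, 0, 0, 0.5, 0, 0, 0], [15, 0, 0, 0.5, 0, 0, 0], [15, 0, 0, 0, 0, 0, 0]]

```text
clock: 6.4
position: [631.7, 160.0, 66.8]
tool_rot: [0.0, 0.132, 0.991, 0.0]
contact_force: [-4.9, -0.2, 5.8]
grip_width: 22.8
grip_force: 50.4
```

Contact at 66.8. Release and rise.

move_arm:
  commands:
    - [[30, 0, 0, -0.5, 0, 0, 0], [40, 0, 0, 0, 0, 0, 0], [50, 0, 0, 0, 0, 0, 0], [60, 0, 0, 0, 0, 0, 0]]

```text
clock: 6.9
position: [631.5, 159.9, 66.2]
tool_rot: [-0.0, 0.132, 0.991, 0.0]
contact_force: [0.4, -0.2, -0.4]
grip_width: 60.3
grip_force: 0.0
```

move_arm:
  commands:
    - [[60, 0, 0, -20, 0, 0, 0], [60, 0, 0, -40, 0, 0, 0], [60, 0, 0, -40, 0, 0, 0], [60, 0, 0, 0, 0, 0, 0]]

```text
clock: 7.4
position: [633.5, 160.3, 173.0]
tool_rot: [0.005, 0.132, 0.991, 0.002]
contact_force: [0.6, -0.6, -0.4]
grip_width: 60.2
grip_force: 0.0
```

Run:
```python
from h import *
im=robot.snapshot("scene");cv2.imwrite("pics/s3.png",cv2.resize(im[170:310,190:390],None,fx=3.5,fy=3.5,interpolation=2)[:,:,::-1])
to(433.4,-95,167)
```

```text
t 7.45 pos [632.5 160.1 169.9] rot [0.003 0.132 0.991 0.001] w 59.93237620152679 F [ 0.3  0.4 -1.2] delta tool [ 125.7 -298.2    1.5]
```

View pics/s3.png

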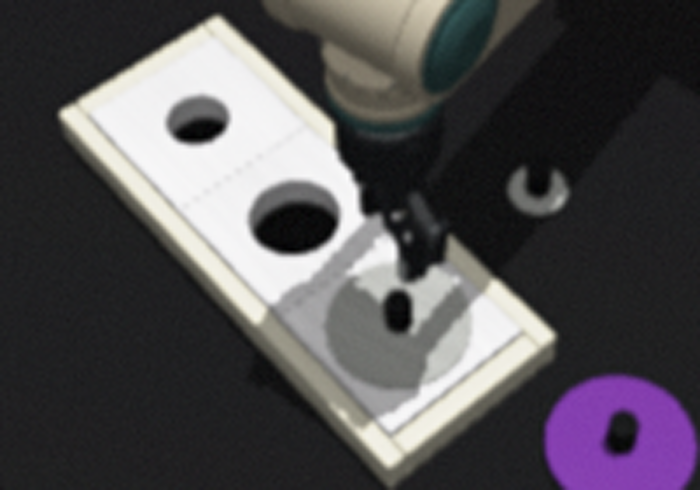

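The large lid sits flat over its well, centred near (397,325) in the crop. Now to lid_small.

move_arm:
  commands:
    - [[60, 21, -50, 4, 0, 0, 0], [60, 21, -50, 4, 0, 0, 0], [60, 21, -50, 4, 0, 0, 0], [60, 21, -50, 4, 0, 0, 0], [60, 21, -50, 4, 0, 0, 0]]

```text
clock: 8.07
position: [463.2, -55.1, 145.4]
tool_rot: [-0.001, 0.131, 0.991, 0.0]
contact_force: [0.6, -0.1, 0.5]
grip_width: 60.0
grip_force: 0.0
```

move_arm:
  commands:
    - [[60, 20, -48, 0, 0, 0, 0], [60, 0, 0, 0, 0, 0, 0], [60, 0, 0, 0, 0, 0, 0]]

```text
clock: 8.45
position: [433.1, -94.9, 146.0]
tool_rot: [-0.0, 0.132, 0.991, 0.0]
contact_force: [-0.9, 0.6, -0.4]
grip_width: 60.1
grip_force: 0.0
```

```bash
cat >> h.py <<'E'
def lid(name,xy):
    to(*xy,35);im,T=wrist(name);g=cv2.medianBlur(im,5).max(2);sat=im.max(2).astype(int)-im.min(2)
    c=robot.camera_params("wrist");f=200/np.tan(np.radians(c["fovy"]/2));p=np.linalg.inv(T)@[*xy,12,1]
    px=p[:2]/p[2]*f+[c["cx"],c["cy"]];print("expect",px)
    for t in(80,100,115,130):
        h=blob((g>t)&(sat<40),px);e=circ(ray("wrist",h,12,T));print(t,e,circ(h))
    to(*e[0],35)
E
python3 -c "
from h import *
lid('w3',(433.4,-95))"
```

```text
t 8.45 pos [433.1 -94.9 146. ] rot [-0.     0.132  0.991  0.   ] w 60.13139743369775 F [-0.9  0.6 -0.4] delta tool [ -0.3  -0.  111. ]
expect [317.67091761 194.58689249]
80 (array([428.7, -93.3]), array([77.3, 87.1])) (array([318.1, 187. ]), array([87.7, 96.1]))
100 (array([433.5, -94.2]), array([75.2, 75.6])) (array([318.5, 192.9]), array([82.6, 84.8]))
115 (array([433.5, -94.2]), array([74.8, 75.4])) (array([318.6, 192.9]), array([82.4, 84.4]))
130 (array([433.6, -94.2]), array([74.6, 75.2])) (array([318.6, 193. ]), array([82.1, 84.2]))
t 8.5 pos [433.4 -94.6 146.1] rot [-0.     0.131  0.991  0.   ] w 59.95543978866791 F [-0.   0.2  0.7] delta tool [-1.000e-01  4.000e-01  1.111e+02]
```

The diameter is 76 mm, so this is lid_small, and the tool is right above it. Descend and grip.

move_arm:
  commands:
    - [[60, 0, 0, 40, 0, 0, 0], [60, 0, 0, 40, 0, 0, 0], [60, 0, 0, 20, 0, 0, 0], [60, 0, 0, 11, 0, 0, 0], [60, 0, 0, 0, 0, 0, 0]]

```text
clock: 9.12
position: [433.2, -94.6, 34.9]
tool_rot: [-0.001, 0.131, 0.991, 0.0]
contact_force: [0.3, -0.6, -0.6]
grip_width: 60.1
grip_force: 0.0
```

move_arm:
  commands:
    - [[15, 0, 0, 0, 0, 0, 0], [15, 0, 0, 0, 0, 0, 0], [15, 0, 0, 0, 0, 0, 0], [15, 0, 0, 0, 0, 0, 0], [15, 0, 0, 0, 0, 0, 0]]

```text
clock: 9.75
position: [433.9, -95.4, 36.4]
tool_rot: [0.001, 0.132, 0.991, -0.0]
contact_force: [-0.2, 1.3, 5.9]
grip_width: 22.6
grip_force: 49.1
```

move_arm:
  commands:
    - [[15, 0, 0, -10, 0, 0, 0], [15, 0, 0, -30, 0, 0, 0], [15, 0, 0, -40, 0, 0, 0], [15, 0, 0, -20, 0, 0, 0], [15, 0, 0, 0, 0, 0, 0]]

```text
clock: 10.38
position: [433.8, -95.5, 137.0]
tool_rot: [0.002, 0.132, 0.991, -0.0]
contact_force: [0.6, 0.9, -1.3]
grip_width: 22.7
grip_force: 49.1
```

```bash
python3 -c "
from h import *
to(622.4,-119.6,100)"
```

```text
t 10.375 pos [433.8 -95.5 137. ] rot [ 0.002  0.132  0.991 -0.   ] w 22.653693589650807 F [ 0.6  0.9 -1.3] delta tool [-188.2   25.9   37.6]
```

move_arm:
  commands:
    - [[15, -40, 6, 0, 0, 0, 0], [15, -50, 7, 0, 0, 0, 0], [15, -55, 7, 0, 0, 0, 0], [15, -43, 6, 0, 0, 0, 0], [15, 0, 0, 0, 0, 0, 0]]

```text
clock: 11.0
position: [622.0, -119.1, 131.1]
tool_rot: [-0.003, 0.131, 0.991, 0.0]
contact_force: [-0.1, 0.4, -1.3]
grip_width: 22.7
grip_force: 49.1
```

```bash
python3 -c "
from h import *
to(622.4,-119.6,70)"
```

```text
t 11.0 pos [ 622.  -119.1  131.1] rot [-0.003  0.131  0.991  0.   ] w 22.742140190634338 F [-0.1  0.4 -1.3] delta tool [-0.9 -0.4 61.1]
```

move_arm:
  commands:
    - [[15, 0, 0, 20, 0, 0, 0], [15, 0, 0, 20, 0, 0, 0], [15, 0, 0, 12, 0, 0, 0], [15, 0, 0, 7, 0, 0, 0], [15, 0, 0, 0, 0, 0, 0]]

```text
clock: 11.62
position: [621.2, -119.1, 76.0]
tool_rot: [-0.0, 0.132, 0.991, 0.0]
contact_force: [-0.8, 0.3, -0.2]
grip_width: 22.4
grip_force: 49.1
```

move_arm:
  commands:
    - [[15, 0, 0, 1, 0, 0, 0], [15, 0, 0, 1, 0, 0, 0], [15, 0, 0, 0.5, 0, 0, 0], [15, 0, 0, 0, 0, 0, 0]]

```text
clock: 12.12
position: [621.4, -119.1, 73.9]
tool_rot: [0.0, 0.132, 0.991, 0.0]
contact_force: [-0.9, -0.1, -1.4]
grip_width: 22.7
grip_force: 49.1
```

move_arm:
  commands:
    - [[15, -1, 0, 2, 0, 0, 0], [15, 0, 0, 1, 0, 0, 0], [15, 0, 0, 1, 0, 0, 0], [15, 0, 0, 0.5, 0, 0, 0], [15, 0, 0, 0, 0, 0, 0]]

```text
clock: 12.75
position: [622.4, -119.4, 69.2]
tool_rot: [-0.0, 0.132, 0.991, 0.0]
contact_force: [-0.5, 0.1, -1.6]
grip_width: 22.4
grip_force: 49.1
```

move_arm:
  commands:
    - [[15, 0, 0, 0.5, 0, 0, 0], [15, 0, 0, 0.5, 0, 0, 0], [15, 0, 0, 0, 0, 0, 0]]

```text
clock: 13.12
position: [622.4, -119.4, 68.5]
tool_rot: [0.0, 0.132, 0.991, 0.0]
contact_force: [-0.3, -0.4, 0.9]
grip_width: 22.6
grip_force: 49.3
```

Touching at 68.5, as expected. One more half millimetre, then release and go up.

move_arm:
  commands:
    - [[15, 0, 0, 0.5, 0, 0, 0], [15, 0, 0, 0, 0, 0, 0], [30, 0, 0, 0, 0, 0, 0], [45, 0, 0, 0, 0, 0, 0], [60, 0, 0, 0, 0, 0, 0]]

```text
clock: 13.75
position: [622.3, -119.4, 67.5]
tool_rot: [-0.0, 0.132, 0.991, 0.0]
contact_force: [0.3, -0.0, -0.7]
grip_width: 59.4
grip_force: 0.0
```

move_arm:
  commands:
    - [[60, 0, 0, 0, 0, 0, 0], [60, 0, 0, -20, 0, 0, 0], [60, 0, 0, -40, 0, 0, 0], [60, 0, 0, -30, 0, 0, 0], [60, 0, 0, 0, 0, 0, 0]]

```text
clock: 14.38
position: [624.0, -119.8, 163.0]
tool_rot: [0.004, 0.132, 0.991, -0.0]
contact_force: [0.9, -0.1, -0.4]
grip_width: 59.9
grip_force: 0.0
```

Run:
```python
from h import *
im=robot.snapshot("scene");cv2.imwrite("pics/s4.png",cv2.resize(im[170:310,190:390],None,fx=3.5,fy=3.5,interpolation=2)[:,:,::-1])
to(384.6,-330,160)
```

```text
t 14.425 pos [ 623.1 -119.6  160.3] rot [ 0.002  0.132  0.991 -0.   ] w 60.018897993493425 F [-0.1 -0.   0.7] delta tool [ 175.4 -265.4   -0.5]
```

View pics/s4.png

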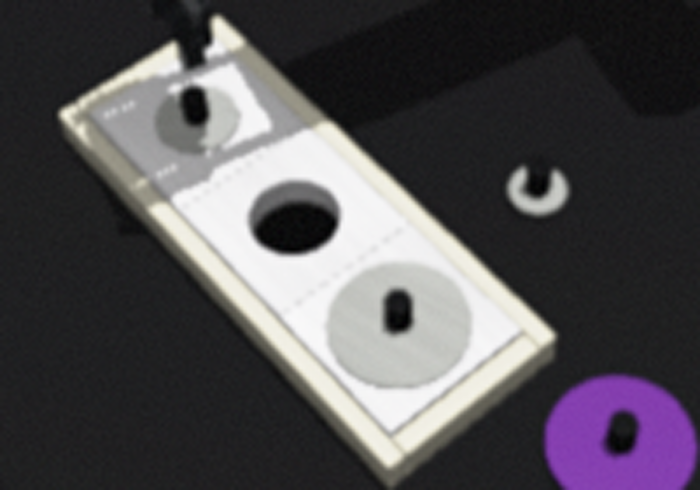

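Both lids are seated: small near (197,117), large near (398,325). Now lid_medium.

move_arm:
  commands:
    - [[60, 29, -44, 0, 0, 0, 0], [60, 29, -44, 0, 0, 0, 0], [60, 29, -44, 0, 0, 0, 0], [60, 29, -44, 3, 0, 0, 0], [60, 29, -45, 5, 0, 0, 0]]

```text
clock: 15.05
position: [423.0, -295.5, 148.9]
tool_rot: [-0.001, 0.131, 0.991, 0.0]
contact_force: [0.5, -0.6, 0.5]
grip_width: 60.1
grip_force: 0.0
```

move_arm:
  commands:
    - [[60, 30, -45, 0, 0, 0, 0], [60, 0, 0, 0, 0, 0, 0], [60, 0, 0, 0, 0, 0, 0]]

```text
clock: 15.42
position: [384.0, -330.2, 149.1]
tool_rot: [-0.0, 0.132, 0.991, 0.001]
contact_force: [-0.1, -0.1, 0.0]
grip_width: 60.2
grip_force: 0.0
```

```bash
python3 -c "
from h import *
lid('w4',(384.6,-330))"
```

```text
t 15.425 pos [ 384.  -330.2  149.1] rot [-0.     0.132  0.991  0.001] w 60.21074895620097 F [-0.1 -0.1  0. ] delta tool [ -0.7   0.2 114.1]
expect [317.97256616 194.1109939 ]
80 (array([ 455.4, -324.6]), array([480.5, 815.2])) (array([338.5, 207.2]), array([468.7, 902.6]))
100 (array([ 384., -329.]), array([2.4, 8. ])) (array([318.9, 193.2]), array([2.6, 8.9]))
115 (array([ 377.7, -319.4]), array([111.5, 140. ])) (array([327.8, 180.4]), array([122.2, 158.9]))
130 (array([ 380.6, -320. ]), array([106.5, 121.3])) (array([327.9, 183.9]), array([116.6, 136.1]))
t 15.475 pos [ 384.4 -329.9  149.3] rot [-0.     0.131  0.991  0.   ] w 60.22844969616031 F [-0.5  0.4  0.6] delta tool [  6.2   8.4 114.3]
```

View pics/w4.png

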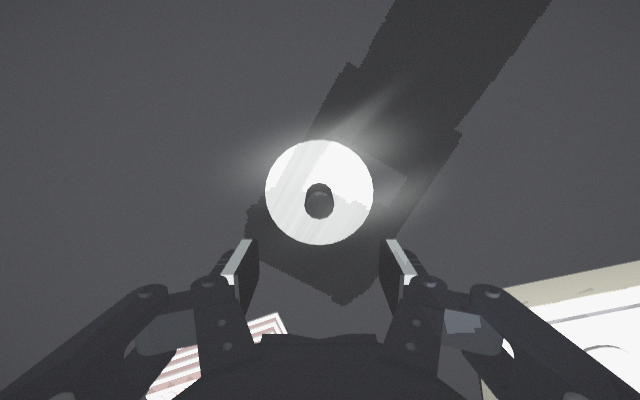

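Run:
```python
from h import *
T,_=tool();T=T@np.array(robot.camera_params("wrist")["T_tool_cam"])
im=cv2.imread("pics/w4.png");g=cv2.medianBlur(im,5).max(2)
for t in(145,155,165,180):
    h=blob(g>t,(318,225));print(t,circ(ray("wrist",h,12,T)),circ(h))
```

```text
145 (array([ 383.2, -327.2]), array([ 96.1, 105.2])) (array([320.4, 188.6]), array([106.1, 115.6]))
155 (array([ 384.6, -328.5]), array([ 96.3, 100.4])) (array([319.2, 190.6]), array([106.4, 109.8]))
165 (array([ 385.3, -329. ]), array([97. , 97.7])) (array([318.8, 191.6]), array([105.5, 108.2]))
180 (array([ 385.3, -329. ]), array([96.8, 97.5])) (array([318.8, 191.6]), array([105.3, 107.9]))
```

The medium lid (98 mm) is centred at (319,192). Corrected position is (385.3,-329).

move_arm:
  commands:
    - [[60, -1, 1, 40, 0, 0, 0], [60, 0, 0, 40, 0, 0, 0], [60, 0, 0, 22, 0, 0, 0], [60, 0, 0, 12, 0, 0, 0], [60, 0, 0, 0, 0, 0, 0]]

```text
clock: 16.1
position: [385.6, -329.1, 35.3]
tool_rot: [-0.0, 0.131, 0.991, 0.0]
contact_force: [-0.1, -0.2, 0.2]
grip_width: 59.9
grip_force: 0.0
```

move_arm:
  commands:
    - [[15, 0, 0, 0, 0, 0, 0], [15, 0, 0, 0, 0, 0, 0], [15, 0, 0, 0, 0, 0, 0], [15, 0, 0, 0, 0, 0, 0], [15, 0, 0, 0, 0, 0, 0]]

```text
clock: 16.73
position: [385.9, -330.4, 37.0]
tool_rot: [0.001, 0.132, 0.991, -0.001]
contact_force: [-0.0, 0.9, 6.8]
grip_width: 22.5
grip_force: 49.0
```

move_arm:
  commands:
    - [[15, 0, 0, -10, 0, 0, 0], [15, 0, 0, -30, 0, 0, 0], [15, 0, 0, -40, 0, 0, 0], [15, 0, 0, -35, 0, 0, 0], [15, 0, 0, 0, 0, 0, 0]]

```text
clock: 17.35
position: [386.2, -330.8, 154.0]
tool_rot: [0.002, 0.132, 0.991, -0.002]
contact_force: [0.5, 0.3, -1.9]
grip_width: 22.4
grip_force: 49.1
```

```bash
python3 -c "
from h import *
to(626.6,20.4,150)"
```

```text
t 17.35 pos [ 386.2 -330.8  154. ] rot [ 0.002  0.132  0.991 -0.002] w 22.39667578568519 F [ 0.5  0.3 -1.9] delta tool [-140.4  401.8    3.6]
```

move_arm:
  commands:
    - [[15, -14, 40, 0, 0, 0, 0], [15, -18, 51, 0, 0, 0, 0], [15, -18, 51, 0, 0, 0, 0], [15, -18, 51, 0, 0, 0, 0], [15, -18, 51, 0, 0, 0, 0]]

```text
clock: 17.98
position: [531.9, -115.0, 148.9]
tool_rot: [-0.001, 0.132, 0.991, 0.0]
contact_force: [0.7, -1.3, -0.5]
grip_width: 22.3
grip_force: 49.2
```

move_arm:
  commands:
    - [[15, -18, 52, 0, 0, 0, 0], [15, -18, 53, 0, 0, 0, 0], [15, -18, 52, 0, 0, 0, 0], [15, 0, 0, 0, 0, 0, 0], [15, 0, 0, 0, 0, 0, 0]]

```text
clock: 18.6
position: [624.2, 20.5, 149.0]
tool_rot: [-0.001, 0.131, 0.991, -0.0]
contact_force: [0.5, -1.1, -2.1]
grip_width: 22.2
grip_force: 49.3
```

```bash
python3 -c "
from h import *
to(626.6,20.4,75)"
```

```text
t 18.6 pos [624.2  20.5 149. ] rot [-0.001  0.131  0.991 -0.   ] w 22.224880948234404 F [ 0.5 -1.1 -2.1] delta tool [-2.5  0.6 74. ]
```

move_arm:
  commands:
    - [[15, -2.5, 0.5, 25, 0, 0, 0], [15, 0, 0, 25, 0, 0, 0], [15, 0, 0, 15, 0, 0, 0], [15, 0, 0, 8, 0, 0, 0], [15, 0, 0, 0, 0, 0, 0]]

```text
clock: 19.23
position: [627.4, 20.2, 77.8]
tool_rot: [-0.0, 0.132, 0.991, 0.0]
contact_force: [-0.4, -0.4, -0.6]
grip_width: 22.2
grip_force: 49.3
```

move_arm:
  commands:
    - [[15, 0, 0, 1, 0, 0, 0], [15, 0, 0, 1, 0, 0, 0], [15, 0, 0, 1, 0, 0, 0], [15, 0, 0, 0, 0, 0, 0], [15, 0, 0, 0, 0, 0, 0]]

```text
clock: 19.85
position: [627.6, 20.7, 74.8]
tool_rot: [0.0, 0.131, 0.991, 0.0]
contact_force: [-0.8, -0.3, -2.2]
grip_width: 22.4
grip_force: 49.3
```

move_arm:
  commands:
    - [[15, 0.5, 0, 2, 0, 0, 0], [15, 0, 0, 1.5, 0, 0, 0], [15, 0, 0, 1, 0, 0, 0], [15, 0, 0, 0.5, 0, 0, 0], [15, 0, 0, 0, 0, 0, 0]]

```text
clock: 20.48
position: [627.1, 20.7, 69.8]
tool_rot: [-0.0, 0.132, 0.991, 0.0]
contact_force: [-0.4, 0.1, -1.1]
grip_width: 22.5
grip_force: 49.3
```

move_arm:
  commands:
    - [[15, 0, 0, 0.5, 0, 0, 0], [15, 0, 0, 0.5, 0, 0, 0], [15, 0, 0, 0, 0, 0, 0]]

```text
clock: 20.85
position: [627.2, 20.8, 69.1]
tool_rot: [0.0, 0.132, 0.991, 0.0]
contact_force: [-0.5, -0.1, 1.3]
grip_width: 22.5
grip_force: 49.6
```

Contact as expected. Release, rise, and pull back toward the base.

move_arm:
  commands:
    - [[15, 0, 0, 0.5, 0, 0, 0], [15, 0, 0, 0, 0, 0, 0], [30, 0, 0, 0, 0, 0, 0], [45, 0, 0, 0, 0, 0, 0], [60, 0, 0, 0, 0, 0, 0]]

```text
clock: 21.48
position: [627.0, 20.7, 68.0]
tool_rot: [-0.0, 0.132, 0.991, 0.0]
contact_force: [-0.1, -0.4, 0.6]
grip_width: 60.1
grip_force: 0.0
```

move_arm:
  commands:
    - [[60, 0, 0, 0, 0, 0, 0], [60, 0, 0, -20, 0, 0, 0], [60, 0, 0, -40, 0, 0, 0], [60, 0, 0, -50, 0, 0, 0], [60, 0, 0, -50, 0, 0, 0]]

```text
clock: 22.1
position: [626.9, 20.7, 231.7]
tool_rot: [0.001, 0.132, 0.991, 0.0]
contact_force: [-0.2, -0.8, 0.3]
grip_width: 60.1
grip_force: 0.0
```

move_arm:
  commands:
    - [[60, 50, 0, -20, 0, 0, 0], [60, 50, 0, -20, 0, 0, 0], [60, 50, 0, 0, 0, 0, 0], [60, 40, 0, 0, 0, 0, 0], [60, 0, 0, 0, 0, 0, 0]]

```text
clock: 22.72
position: [442.2, 70.9, 270.5]
tool_rot: [0.002, 0.131, 0.991, 0.0]
contact_force: [0.3, 0.1, 1.2]
grip_width: 60.0
grip_force: 0.0
```

Run:
```python
from h import *
im=robot.snapshot("scene");cv2.imwrite("pics/s5.png",cv2.resize(im[110:370,170:520],None,fx=2.2,fy=2.2,interpolation=2)[:,:,::-1])
to(600,0,200)
```

```text
t 22.775 pos [443.3  70.5 270.3] rot [0.002 0.131 0.991 0.   ] w 60.36284313119666 F [ 0.2 -0.4  0.3] delta tool [-169.4  -27.4   70.8]
```

View pics/s5.png

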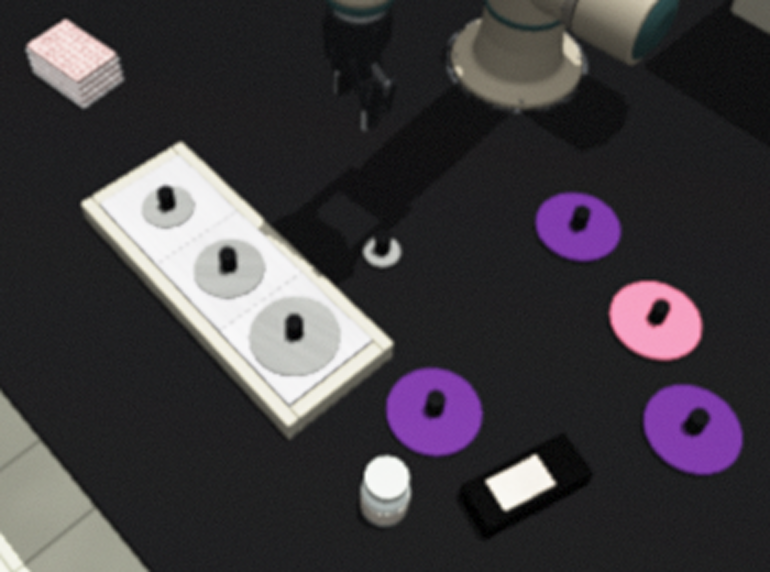

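All three lids sit flat on their plates, at (167,205), (229,268) and (294,336); nothing else has moved. I'll check the centring numerically before handing in.

Run:
```python
from h import *
im=robot.snapshot("scene");big=cv2.resize(im,None,fx=4,fy=4,interpolation=2);g=cv2.GaussianBlur(big,(7,7),0).max(2);f=lambda h:(h+.5)/4-.5
c=robot.camera_params("scene")
for s in((246,207),(274,235),(304,266)):
  print(g[s[1]*4,s[0]*4],g[s[1]*4,s[0]*4-90:s[0]*4+0:30])
  for t in (205,215,225):
    h=blob(g<t,(s[0]*4,s[1]*4));print(t,*circ(ray("scene",f(h),43)))
```

```text
168 [246 243 200]
205 [ 622.5 -118.9] [70.7 79.5]
215 [ 622.5 -118.9] [73.1 80.8]
225 [ 622.7 -118.9] [75.5 82.6]
165 [246 202 192]
205 [627.7  23.1] [93.7 96.1]
215 [627.5  22.5] [95.9 98.9]
225 [627.5  22. ] [ 98.3 101.5]
175 [247 198 195]
205 [633.8 161.5] [114.8 116.5]
215 [633.  161.1] [117.6 119.6]
225 [632.6 160.7] [119.8 122.4]
```

The lids are within about 2.5 mm of their well centres, against 8 mm of play. Handing in.

```bash
python3 -c "
from rig import robot
print(robot.sign_off())"
```

```text
the job is handed in; nothing more can be done
None
```

The job is handed in: all three lids sit flat in their own wells, within about 2.5 mm of centre by camera. The odd lid, microplates, adapter, jar and coloured look-alikes were left where they were; robot time was about 23 s.

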